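# Walk the loaded specimen box up to its stop strip

## Task

The loaded grey specimen box is too heavy and wide to pick up: walk it forward along the bench until its far long side sits flush against the rubber-faced stop strip, whole side on the strip. Do it by short alternating pushes on the two ends of its near long side, never on the middle where the blue latch is, and never let the box swing round more than about 20 degrees from square to the strip. Keep the box flat on the bench and leave the yellow screw bin and the bend support where they are.

Things in the scene. Friction and masses are not known exactly. Their poses are not given: they have to be found in the camera images.
- specimen_box: Shut grey box lying flat, blue latch in the middle of its near side, about 0.85 kg, slides with dry friction. 130 mm deep (x), 200 wide (y), 40 high. Origin: middle of the underside; x points from the near (latch) face at x = -65 mm to the far face at +65, y left, z up; ends at y = +-100 mm. Push the near face only beyond y = +-50 mm, not between.
- stop_strip: Aluminium strip with black rubber near face and three screws, 300 mm long, 22 high, 28 deep, fixed to the bench beyond the box. Origin: middle of the rubber face, at bench level; x points away from the box (square to the face), y left along the face, z up. The box is home when its origin is at x = -65 mm in this frame and the x axes agree.
- screw_bin: Small yellow open bin of screws, 66 x 100 x 32 mm, loose bystander beside the box. Origin: middle of its underside; long side along its y.
- bend_support: Grey steel base with two upright rollers, 50 x 140 x 43 mm, loose bystander beside the box. Origin: middle of its underside; long side along its y.

How it is judged (in metres and radians):
At the end, for the whole second after the job is handed in: The box lies flat and at rest against the strip: its far side within 11 mm of the rubber face (at its middle), within 5 degrees of parallel to it, and the middle of the box within 50 mm of the strip's middle along the strip (x of specimen_box in the frame of stop_strip above -0.076 m and y of specimen_box in the frame of stop_strip between -0.05 and 0.05 m and angle between the x axis of specimen_box and the x axis of stop_strip, either way round below 0.09 rad and height (world z) of specimen_box below 0.004 m and linear speed of specimen_box below 0.01 m/s); the robot touches nothing.
It fails at once if the box is pushed on the middle part (within 50 mm of its centre line) (contact force between any of the fingers, the arm and specimen_box above 1 N and y of the grasp point in the frame of specimen_box between -0.05 and 0.05 m).
It fails at once if the box swings more than 25 degrees from square to the strip (angle between the x axis of specimen_box and the x axis of stop_strip, either way round above 0.436 rad).
It fails at once if the box is lifted or tipped (over 10 mm or 6 degrees) (height (world z) of specimen_box above 0.01 m or angle between specimen_box's own z axis and vertical above 0.1 rad).
It fails at once if the screw bin or the bend support is moved more than 20 mm (distance of any of screw_bin, bend_support from where it was at the start of the episode above 0.02 m).
It also fails if it takes over 48 s, if anything falls off the work surface, if the arm or the gripper's body presses on something with over 40 N, if the wrist force passes 120 N, or if a joint passes its speed limit or range.

## Robot

A 6-joint arm with a two-finger parallel gripper is mounted at the origin on a cart in front of the work surface, level with it; the furniture and walls round the work are solid. World frame = base frame: x ahead of the robot, y to its left, z up, the work surface at z = 0. Lengths are in m, angles in degrees, forces in N, time in s.
With the tool pointing down it reaches from about 0.4 to 0.825 m from the base axis. Payload 7 kg.
Tool frame: the origin (TCP) lies on the centre line of the jaws, within the pads' length; the fingertips stand 11 mm ahead of it and the grasp point (between the pads) lies 8 mm behind it; z points along the fingers, y is the direction in which the jaws open and shut (so a half turn about z gives the same grasp; the last joint's range is limited). The gripper opens to 88 mm and grips with 3 to 60 N. Pads are 19 mm wide; open, the fingers measure 130 mm over their backs; the gripper's body (78 mm by 193 mm) begins 47 mm behind the grasp point.
Start: joints at [-50.128, 20.546, 0.682, 0, -70.136, -16.507], TCP at [0.268, -0.62, 0.238] pointing down, gripper open.
Joint ranges: [-176.03, 176.03], [-82.01, 121.73], [-58.28, 71.71], [-173.87, 95.51], [-174.79, -0.11], [-173.66, 173.66]. Speed limits (degrees/s): [136.94, 136.94, 172.46, 180, 180, 180].

## Interface

Orientations are given as [roll, pitch, yaw] about the fixed x, y, z axes, in that order (R = Rz(yaw) Ry(pitch) Rx(roll)).
In Python, from plant import ctrl, cams, order gives the robot as it stands.
- The arm moves only by the tool jog_arm, never from a script. Its argument "motion" is a list of rows, each an object with "offset": the shift along the tool's x, y, z in mm, a list of three; "roll": the turn about the tool's z in rad; "hand": the finger opening in mm, from 0 to 87.6. A call has 1 to 20 rows; each row is the pose to reach, as a shift and turn from the pose commanded when the call began, along the tool's axes at that moment; what a row does not reach only later rows make up. A row lasts 1/12 s, in which the tool goes at most 41.7 mm and 7.16 degrees, less where a joint would pass 70% of its speed; a pose out of reach is approached as far as the arm can. A call with a gripper value outside its range is refused whole. The fingers move at their own pace and stop on an object; the grip force is fixed at half the most. Time passes only in rows, so rows that repeat a pose let the fingers close. It gives the time, the measured TCP pose, the force and the opening at its end, in the units of the state.
- ctrl.get_obs(): the state, without advancing time (a new reading comes with each control period).
- cams.snapshot(name): name is "side" or "top"; returns a dict with "img" (400x640x3 uint8, red, green, blue), "K" (3x3 intrinsics, pixels), "cam_to_world" (4x4, takes a point from camera to world coordinates). Camera axes: x right, y down, z forward; pixel columns grow to the right and rows downward; lengths in m; the calibration is good to about 2 mm. A picture is of the moment at which its call begins. There is no depth.
- order.close_job(): hands the job in, once; it reports no verdict.
The state is a dict: "clock": time; "joint_pos": joint angles; "qvel": joint speeds; "tau": joint torques, N m; "tool_pos": TCP position; "orientation": TCP orientation; "force": force on the tool from outside, world axes, zero at the start; "moment": the same for the moment, N m; "opening": finger opening in m.
Only numpy, scipy, OpenCV 4.12 (cv2) and the standard library are available. Lean on these libraries where they do the work, as an engineer would, in place of code of your own. Each camera call takes 0.05 s, during which the arm holds its last target. There are 200 camera calls.

## Working session

There is one attempt and no reset: what is moved stays moved. The work goes in short steps, Python scripts to look and compute and a tool call to move; the robot and the scene stay as the last step left them, time stands still between calls to the robot, and variables do not carry over. Pictures are saved under pics/ and viewed, about 8 in all and at most 12, crops included, and the job is handed in when it is done.

Besides the shell and the picture viewer there is one more tool, called after "Call:" by a JSON object that holds its "op" and its "data". jog_arm: Moves the arm, as the interface text tells. Its arguments: {"type":"object","properties":{"motion":{"type":"array"}},"required":["motion"]}

```bash
mkdir -p pics
python3 - <<'E'
from plant import ctrl,cams,order
import cv2,numpy as np
print(ctrl.get_obs())
for n in("top","side"):
    s=cams.snapshot(n); cv2.imwrite(f"pics/{n}0.png",s["img"][:,:,::-1]); print(n,s["K"].tolist(),np.round(s["cam_to_world"],4).tolist())
E
```

```text
{'clock': 0.0, 'joint_pos': array([-5.01278343e+01,  2.05934720e+01,  6.34896765e-01, -2.05844251e-02,
       -7.01344269e+01, -1.65060019e+01]), 'qvel': array([-0.02010724,  0.05128379,  0.08146787,  0.02359319, -0.04675046,
        0.03407393]), 'tau': array([-1.67032135e-04, -5.82702613e+01,  2.93050861e+01,  6.99724317e+00,
        6.79077086e-03, -1.48189620e-04]), 'tool_pos': array([ 0.26750354, -0.61923728,  0.23660674]), 'orientation': array([ 1.79905332e+02, -7.87290977e-03, -1.56640840e+02]), 'force': array([-0.3435611 , -0.35637259,  0.3039845 ]), 'moment': array([ 0.00579567, -0.03641838, -0.00267021]), 'opening': 0.08773962765516903}
top [[480.17111680857397, 0.0, 322.13938356296313], [0.0, 480.17111680857397, 187.397047854213], [0.0, 0.0, 1.0]] [[-0.0298, -0.9879, 0.1521, 0.4889], [-0.9995, 0.0288, -0.0088, 0.1966], [0.0043, -0.1523, -0.9883, 1.0116], [0.0, 0.0, 0.0, 1.0]]
side [[373.8167157512645, 0.0, 318.7717770185983], [0.0, 373.8167157512645, 205.4672891014233], [0.0, 0.0, 1.0]] [[-0.8627, -0.1828, 0.4716, 0.2259], [-0.5056, 0.338, -0.7938, 0.8835], [-0.0143, -0.9232, -0.384, 0.3765], [0.0, 0.0, 0.0, 1.0]]
```

View pics/top0.png

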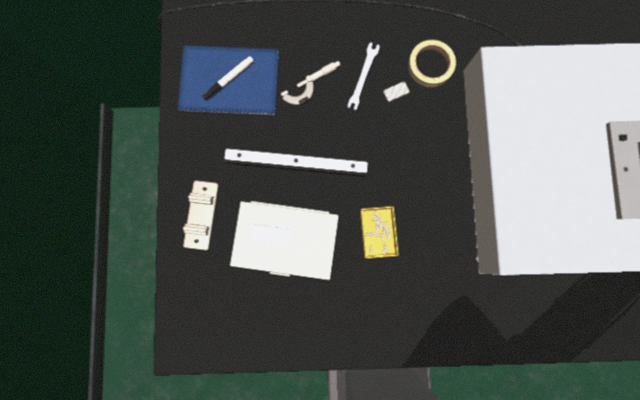

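View pics/side0.png

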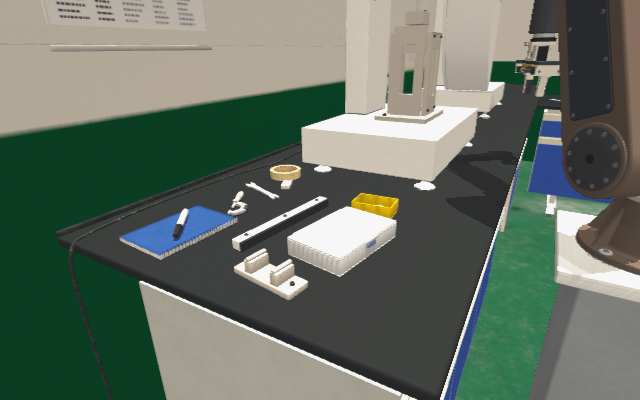

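The top view shows the box at about (285,240), strip (226,155)–(367,167), support (200,215) and bin (380,232). The side view shows the blue latch on the near face. Next I'll measure them.

```bash
cat > h.py <<'E'
import cv2,numpy as np
from plant import ctrl,cams,order
def ray(s,uv,z):
    uv=np.atleast_2d(uv).astype(float); d=np.c_[uv,np.ones(len(uv))]@np.linalg.inv(s["K"]).T
    T=np.array(s["cam_to_world"]); d=d@T[:3,:3].T; o=T[:3,3]
    return (o+d*((z-o[2])/d[:,2])[:,None])[:,:2]
def rect(s,roi,z,lo=120,yellow=False,k=0):
    x0,y0,x1,y1=roi; im=s["img"].astype(int); m=(im.max(2)>lo)
    m=m&((im[:,:,0]-im[:,:,2]>60) if yellow else (im[:,:,0]-im[:,:,2]<60))
    M=np.zeros(m.shape,np.uint8); M[y0:y1,x0:x1]=m[y0:y1,x0:x1]
    if k: M=cv2.morphologyEx(M,cv2.MORPH_OPEN,np.ones((k,k),np.uint8))
    c=max(cv2.findContours(M,0,cv2.CHAIN_APPROX_NONE)[0],key=cv2.contourArea)[:,0]
    w=ray(s,c,z); r=cv2.minAreaRect((w*1000).astype(np.float32))
    b=cv2.boxPoints(r); e=b[1]-b[0]; f=b[2]-b[1]
    L=e if np.hypot(*e)>np.hypot(*f) else f   # long side
    if L[1]<0: L=-L
    yaw=np.degrees(np.arctan2(-L[0],L[1]))    # y axis = long side, so x-axis yaw
    return np.array(r[0]),sorted(r[1]),yaw,b
E
python3 - <<'E'
from h import *
s=cams.snapshot("top")
for n,roi,z,y,k in(("box",(224,192,345,290),.04,0,9),("strip",(219,140,375,180),.022,0,0),("bin",(350,200,405,265),.032,1,0),("sup",(178,175,222,255),.01,0,0)):
    c,d,yaw,b=rect(s,roi,z,yellow=y,k=k); print(n,c.round(1),np.round(d,1),round(yaw,2),b.round(0).tolist())
im=s["img"][140:290,170:410,::-1]; cv2.imwrite("pics/c1.png",cv2.resize(im,None,fx=3.3,fy=3.3,interpolation=cv2.INTER_CUBIC))
E
```

```text
box [533.8 267.2] [140.  202.5] -9.67 [[448.0, 179.0], [586.0, 156.0], [620.0, 355.0], [482.0, 379.0]]
strip [700.4 241.7] [ 25.1 302.1] -7.17 [[669.0, 93.0], [694.0, 90.0], [732.0, 390.0], [707.0, 393.0]]
bin [545.   74.9] [ 68.6 102.5] -87.06 [[492.0, 107.0], [496.0, 38.0], [598.0, 43.0], [594.0, 112.0]]
sup [593.6 446.4] [ 58.7 142.7] 81.42 [[519.0, 428.0], [660.0, 407.0], [669.0, 465.0], [527.0, 486.0]]
```

View pics/c1.png

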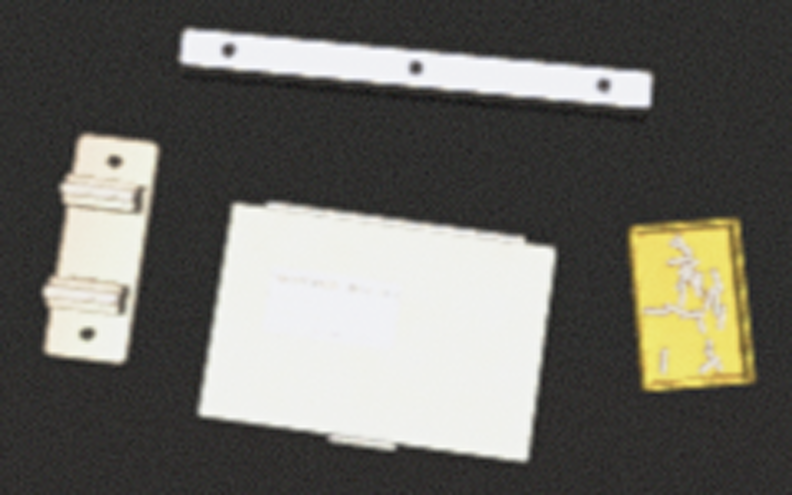

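The crop resolves the box's top corners, in full-frame pixels: (240.3,202.1), (338.2,214.8), (230,265.8) and (330,279.7). The latch and hinge lips stick out beyond those edges, so I'll exclude them.

```bash
cat >> h.py <<'E'
def plan(pts,frm=None):
    """pts: world (x,y,z mm,yaw deg) -> offsets from current measured (or given) pose"""
    o=ctrl.get_obs(); p=np.array(o["tool_pos"])*1000; yw=o["orientation"][2]
    if frm is not None: p=np.array(frm[:3]);yw=frm[3]
    a=np.radians(yw); tx=np.array([np.cos(a),np.sin(a)]); ty=np.array([np.sin(a),-np.cos(a)])
    for q in pts:
        d=np.array(q[:3])-p; w=(q[3]-yw+180)%360-180
        print(q,"->",np.round([d[:2]@tx,d[:2]@ty,-d[2]],1).tolist(),"roll",round(-np.radians(w),3))
def boxpose(s,roi=(224,150,345,290)):
    """box from white top; lips removed by opening along the long side; line fits not needed"""
    c,d,yaw,b=rect(s,roi,.04,k=25); return c,d,yaw
SY=-7.17; SO=np.array([685.0,243.6])
def rel(c,yaw):
    a=np.radians(SY); X=np.array([np.cos(a),np.sin(a)]);Y=np.array([-np.sin(a),np.cos(a)])
    d=np.array(c)-SO; return round(d@X,1),round(d@Y,1),round(yaw-SY,2)
E
python3 - <<'E'
from h import *
s=cams.snapshot("top")
w=ray(s,[[240.3,202.1],[338.2,214.8],[330,279.7],[230,265.8]],.04)*1000
print(w.round(0).tolist(),w.mean(0),[np.hypot(*(w[i]-w[i-1])).round() for i in range(4)])
print([np.degrees(np.arctan2(*(w[j]-w[i])[::-1])) for i,j in((3,0),(2,1))],[np.degrees(np.arctan2(-(w[j]-w[i])[0],(w[j]-w[i])[1])) for i,j in((1,0),(2,3))])
print(boxpose(s,(224,192,345,290)), rel(w.mean(0),-8))
print("machine edge",ray(s,[[495,275],[478,48],[467,60]],.0).round(3).tolist())
plan([(268,-400,238,-172),(370,-200,238,172),(420,0,238,172),(400,345,150,172)],(268,-620,238,-156.64))
E
```

```text
[[613.0, 355.0], [581.0, 157.0], [452.0, 178.0], [486.0, 376.0]] [532.99249727 266.7178278 ] [np.float64(129.0), np.float64(201.0), np.float64(131.0), np.float64(201.0)]
[np.float64(-9.369025604742761), np.float64(-9.176333624069343)] [np.float64(-9.102193095268863), np.float64(-9.497768106514489)]
(array([533.91656494, 267.27090454]), [140.09039306640625, 202.35586547851562], np.float32(-9.407259)) (np.float64(-153.7), np.float64(4.0), -0.83)
machine edge [[0.45, -0.166], [0.949, -0.17], [0.922, -0.143]]
(268, -400, 238, -172) -> [-87.2, 202.0, 0.0] roll 0.268
(370, -200, 238, 172) -> [-260.2, 345.1, 0.0] roll 0.547
(420, 0, 238, 172) -> [-385.4, 508.9, 0.0] roll 0.547
(400, 345, 150, 172) -> [-503.8, 833.6, 88.0] roll 0.547
```

The four corners give 129–131 × 201 mm, which matches the stated size. The box is at (533,267) mm, turned −2° relative to the strip, with about 89 mm to travel. First I'll go round the machine.

Call:
{"op": "jog_arm", "data": {"motion": [{"offset": [-87, 202, 0], "roll": 0.268, "hand": 0}, {"offset": [-87, 202, 0], "roll": 0.268, "hand": 0}, {"offset": [-87, 202, 0], "roll": 0.268, "hand": 0}, {"offset": [-87, 202, 0], "roll": 0.268, "hand": 0}, {"offset": [-87, 202, 0], "roll": 0.268, "hand": 0}, {"offset": [-87, 202, 0], "roll": 0.268, "hand": 0}, {"offset": [-260, 345, 0], "roll": 0.533, "hand": 0}, {"offset": [-260, 345, 0], "roll": 0.533, "hand": 0}, {"offset": [-260, 345, 0], "roll": 0.533, "hand": 0}, {"offset": [-260, 345, 0], "roll": 0.533, "hand": 0}, {"offset": [-260, 345, 0], "roll": 0.533, "hand": 0}, {"offset": [-260, 345, 0], "roll": 0.533, "hand": 0}, {"offset": [-385, 509, 0], "roll": 0.533, "hand": 0}, {"offset": [-385, 509, 0], "roll": 0.533, "hand": 0}, {"offset": [-385, 509, 0], "roll": 0.533, "hand": 0}, {"offset": [-385, 509, 0], "roll": 0.533, "hand": 0}, {"offset": [-385, 509, 0], "roll": 0.533, "hand": 0}, {"offset": [-385, 509, 0], "roll": 0.533, "hand": 0}, {"offset": [-385, 509, 0], "roll": 0.533, "hand": 0}]}}

```text
clock: 1.78
tool_pos: [0.4196, 0.0023, 0.2375]
orientation: [-180.0, -0.0, 173.1]
force: [-1.1, -1.1, 0.1]
opening: 0.0006
```

Run:
```python
from h import *
o=ctrl.get_obs();print(o["clock"],o["tool_pos"],o["orientation"],o["opening"])
plan([(425,207,120,172.83),(425,207,22,172.83)])
```

```text
1.7833 [0.41956203 0.00228528 0.23750132] [-1.79994876e+02 -1.09691550e-02  1.73078162e+02] 0.0005774808567367373
(425, 207, 120, 172.83) -> [19.3, 203.9, 117.5] roll 0.004
(425, 207, 22, 172.83) -> [19.3, 203.9, 215.5] roll 0.004
```

Call:
{"op": "jog_arm", "data": {"motion": [{"offset": [19, 204, 80], "roll": 0, "hand": 0}, {"offset": [19, 204, 80], "roll": 0, "hand": 0}, {"offset": [19, 204, 80], "roll": 0, "hand": 0}, {"offset": [19, 204, 80], "roll": 0, "hand": 0}, {"offset": [19, 204, 80], "roll": 0, "hand": 0}, {"offset": [19, 204, 80], "roll": 0, "hand": 0}, {"offset": [19, 204, 180], "roll": 0, "hand": 0}, {"offset": [19, 204, 180], "roll": 0, "hand": 0}, {"offset": [19, 204, 180], "roll": 0, "hand": 0}, {"offset": [19, 204, 215], "roll": 0, "hand": 0}, {"offset": [19, 204, 215], "roll": 0, "hand": 0}, {"offset": [19, 204, 215], "roll": 0, "hand": 0}]}}

```text
clock: 2.78
tool_pos: [0.4253, 0.203, 0.0217]
orientation: [-179.8, -0.1, 172.8]
force: [0.3, 0.3, 1.4]
opening: 0.0003
```

Run:
```python
from h import *
o=ctrl.get_obs();print(o["clock"],o["tool_pos"],o["orientation"],o["force"])
s=cams.snapshot("top");cv2.imwrite("pics/t2.png",s["img"][:,:,::-1])
```

```text
2.7833 [0.42528841 0.20304676 0.02167358] [-1.79764278e+02 -1.48308888e-01  1.72755260e+02] [0.31364131 0.33676168 1.43386815]
```

View pics/t2.png

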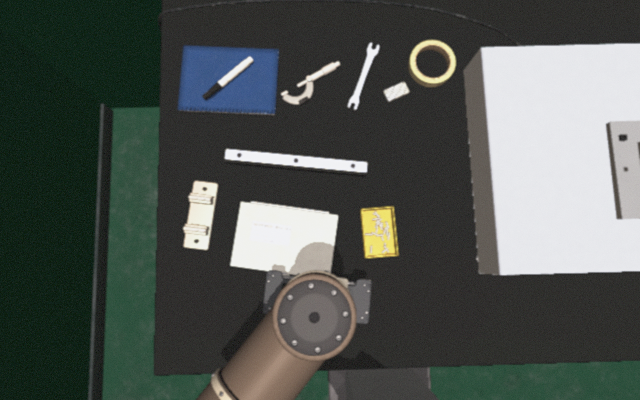

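The picture shows the tool behind the right end of the near face, at about (315,290). Now the first right-end push.

Call:
{"op": "jog_arm", "data": {"motion": [{"offset": [-8, 0, 0], "roll": 0, "hand": 0}, {"offset": [-16, 0, 0], "roll": 0, "hand": 0}, {"offset": [-20, 0, 0], "roll": 0, "hand": 0}, {"offset": [-24, 0, 0], "roll": 0, "hand": 0}, {"offset": [-28, 0, 0], "roll": 0, "hand": 0}, {"offset": [-32, 0, 0], "roll": 0, "hand": 0}, {"offset": [-36, 0, 0], "roll": 0, "hand": 0}, {"offset": [-40, 0, 0], "roll": 0, "hand": 0}, {"offset": [-44, 0, 0], "roll": 0, "hand": 0}, {"offset": [-44, 0, 0], "roll": 0, "hand": 0}]}}

```text
clock: 3.67
tool_pos: [0.4689, 0.1981, 0.023]
orientation: [-179.9, -0.1, 172.8]
force: [-4.6, -2.7, 1.0]
opening: 0.0003
```

Call:
{"op": "jog_arm", "data": {"motion": [{"offset": [25, 0, 0], "roll": 0, "hand": 0}, {"offset": [45, 0, 0], "roll": 0, "hand": 0}, {"offset": [45, 40, 0], "roll": 0, "hand": 0}, {"offset": [45, 80, 0], "roll": 0, "hand": 0}, {"offset": [45, 120, 0], "roll": 0, "hand": 0}, {"offset": [45, 152, 0], "roll": 0, "hand": 0}, {"offset": [45, 152, 0], "roll": 0, "hand": 0}, {"offset": [45, 152, 0], "roll": 0, "hand": 0}]}}

```text
clock: 4.33
tool_pos: [0.4447, 0.3583, 0.0232]
orientation: [179.9, 0.1, 172.9]
force: [-0.4, -0.7, -0.4]
opening: 0.0003
```

Run:
```python
from h import *
o=ctrl.get_obs();print(o["clock"],o["tool_pos"],o["orientation"],o["force"])
s=cams.snapshot("top");im=s["img"][130:300,160:410,::-1]; cv2.imwrite("pics/t3.png",cv2.resize(im,None,fx=3.2,fy=3.2,interpolation=cv2.INTER_CUBIC))
```

```text
4.3333 [0.44469786 0.35827129 0.02324713] [1.79892376e+02 5.71045150e-02 1.72917611e+02] [-0.38902394 -0.66866497 -0.43264361]
```

View pics/t3.png

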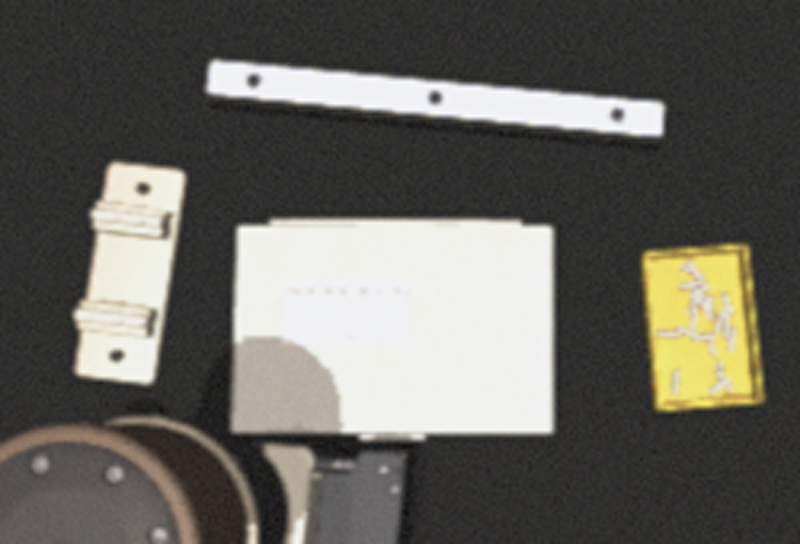

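The box has swung CCW, with far corners at crop pixels (236,226) and (553,227). Both bystanders are unmoved. I'll add an automatic tracker based on the hinge edge.

```bash
cat >> h.py <<'E'
def track(s,roi=(215,0,350,295),seed=(285,225)):
    im=s["img"].astype(int); m=((im.min(2)>150)&(im.max(2)-im.min(2)<60)).astype(np.uint8)
    m[:,:roi[0]]=0;m[:,roi[2]:]=0;m[:roi[1]]=0;m[roi[3]:]=0
    n,l=cv2.connectedComponents(m,connectivity=4); M=(l==l[seed[1],seed[0]])
    v,u=np.nonzero(M); cols=np.arange(np.percentile(u,22),np.percentile(u,78)).astype(int)
    top=np.array([[c,np.nonzero(M[:,c])[0][0]-.5] for c in cols])
    vx,vy,x0,y0=cv2.fitLine(ray(s,top,.04).astype(np.float32)*1000,cv2.DIST_HUBER,0,.01,.01).ravel()
    if vy<0: vx,vy=-vx,-vy
    yaw=np.degrees(np.arctan2(-vx,vy)); X=np.array([vy,-vx]);Y=np.array([vx,vy])
    P=ray(s,np.c_[u,v],.04)*1000-[x0,y0]; a=P@X; q=P[(a<-12)&(a>-30)]@Y
    far=np.array([x0,y0])+Y*(np.percentile(q,.5)+np.percentile(q,99.5))/2
    return far-X*HL, yaw, np.ptp(q)
HL=70.
E
python3 - <<'E'
from h import *
s=cams.snapshot("top"); c,y,w=track(s); print(c,y,w,rel(c,y))
f=ray(s,np.array([[236,226],[553,227]])/3.2+[160,130],.04)*1000; d=f[0]-f[1]; yy=np.arctan2(-d[0],d[1]); print("corners",f.mean(0)-65*np.array([np.cos(yy),np.sin(yy)]),np.degrees(yy),np.hypot(*d))
o=ctrl.get_obs(); print(o["tool_pos"])
a=np.radians(y);X=np.array([np.cos(a),np.sin(a)]);Y=np.array([-X[1],X[0]]); print("tool in box",(o["tool_pos"][:2]*1000-c)@X,(o["tool_pos"][:2]*1000-c)@Y)
E
```

```text
[547.83879231 270.17840779] -1.67644 199.38011954126094 (np.float64(-139.4), np.float64(9.3), np.float32(5.49))
corners [548.1472435  270.01842209] -1.8597754989769242 201.8228346180935
[0.44399255 0.35573546 0.02294397]
tool in box -106.30478651275112 82.48238943785269
```

The tracker agrees with the corner measurement: the box is at x −139, y +9, +5.5° in the strip frame. Next is a left-end push.

Call:
{"op": "jog_arm", "data": {"motion": [{"offset": [-12, -3, 0], "roll": 0, "hand": 0}, {"offset": [-24, -3, 0], "roll": 0, "hand": 0}, {"offset": [-28, -3, 0], "roll": 0, "hand": 0}, {"offset": [-32, -3, 0], "roll": 0, "hand": 0}, {"offset": [-36, -3, 0], "roll": 0, "hand": 0}, {"offset": [-40, -3, 0], "roll": 0, "hand": 0}, {"offset": [-44, -3, 0], "roll": 0, "hand": 0}, {"offset": [-48, -3, 0], "roll": 0, "hand": 0}, {"offset": [-52, -3, 0], "roll": 0, "hand": 0}, {"offset": [-56, -3, 0], "roll": 0, "hand": 0}, {"offset": [-60, -3, 0], "roll": 0, "hand": 0}, {"offset": [-64, -3, 0], "roll": 0, "hand": 0}, {"offset": [-68, -3, 0], "roll": 0, "hand": 0}, {"offset": [-68, -3, 0], "roll": 0, "hand": 0}]}}

```text
clock: 5.6
tool_pos: [0.5115, 0.3447, 0.0228]
orientation: [179.9, -0.0, 172.8]
force: [-1.1, 2.1, 0.7]
opening: 0.0006
```

Call:
{"op": "jog_arm", "data": {"motion": [{"offset": [25, 0, 0], "roll": 0, "hand": 0}, {"offset": [58, 0, 0], "roll": 0, "hand": 0}, {"offset": [58, -40, 0], "roll": 0, "hand": 0}, {"offset": [58, -80, 0], "roll": 0, "hand": 0}, {"offset": [58, -120, 0], "roll": 0, "hand": 0}, {"offset": [58, -155, 0], "roll": 0, "hand": 0}, {"offset": [58, -155, 0], "roll": 0, "hand": 0}, {"offset": [58, -155, 0], "roll": 0, "hand": 0}]}}

```text
clock: 6.27
tool_pos: [0.4338, 0.1959, 0.0229]
orientation: [-180.0, -0.0, 172.7]
force: [0.9, 1.5, 0.7]
opening: 0.0011
```

```bash
cat > m.py <<'E'
from h import *
s=cams.snapshot("top"); c,y,w=track(s); print("box",c,"w",w,"rel",rel(c,y))
o=ctrl.get_obs(); p=o["tool_pos"]*1000
a=np.radians(y);X=np.array([np.cos(a),np.sin(a)]);Y=np.array([-X[1],X[0]])
print("t",o["clock"],"tool",p,"in box",(p[:2]-c)@X,(p[:2]-c)@Y,o["force"])
E
python3 m.py
```

```text
box [570.52322579 256.63877377] w 200.8724262909513 rel (np.float64(-115.2), np.float64(-1.4), np.float32(-5.49))
t 6.3167 tool [434.57393811 197.35851539  22.9789971 ] in box -119.64765788495598 -87.64015121917652 [-0.30525338  0.73062422 -0.05203388]
```

Call:
{"op": "jog_arm", "data": {"motion": [{"offset": [-12, 8, 0], "roll": 0, "hand": 0}, {"offset": [-25, 8, 0], "roll": 0, "hand": 0}, {"offset": [-38, 8, 0], "roll": 0, "hand": 0}, {"offset": [-42, 8, 0], "roll": 0, "hand": 0}, {"offset": [-46, 8, 0], "roll": 0, "hand": 0}, {"offset": [-50, 8, 0], "roll": 0, "hand": 0}, {"offset": [-54, 8, 0], "roll": 0, "hand": 0}, {"offset": [-58, 8, 0], "roll": 0, "hand": 0}, {"offset": [-62, 8, 0], "roll": 0, "hand": 0}, {"offset": [-66, 8, 0], "roll": 0, "hand": 0}, {"offset": [-70, 8, 0], "roll": 0, "hand": 0}, {"offset": [-74, 8, 0], "roll": 0, "hand": 0}, {"offset": [-78, 8, 0], "roll": 0, "hand": 0}, {"offset": [-81, 8, 0], "roll": 0, "hand": 0}, {"offset": [-81, 8, 0], "roll": 0, "hand": 0}]}}

```text
clock: 7.57
tool_pos: [0.5138, 0.1941, 0.0216]
orientation: [-179.8, -0.2, 172.8]
force: [-3.9, -2.7, 0.1]
opening: 0.0003
```

Call:
{"op": "jog_arm", "data": {"motion": [{"offset": [25, 0, 0], "roll": 0, "hand": 0}, {"offset": [50, 0, 0], "roll": 0, "hand": 0}, {"offset": [50, 40, 0], "roll": 0, "hand": 0}, {"offset": [50, 80, 0], "roll": 0, "hand": 0}, {"offset": [50, 120, 0], "roll": 0, "hand": 0}, {"offset": [50, 155, 0], "roll": 0, "hand": 0}, {"offset": [50, 155, 0], "roll": 0, "hand": 0}, {"offset": [50, 155, 0], "roll": 0, "hand": 0}]}}

```text
clock: 8.23
tool_pos: [0.4853, 0.358, 0.0221]
orientation: [180.0, 0.0, 172.9]
force: [-0.2, -0.1, -0.7]
opening: 0.0005
```

```bash
python3 m.py
```

```text
box [593.18286884 262.22575057] w 198.75240021217002 rel (np.float64(-93.4), np.float64(7.0), np.float32(5.51))
t 8.2833 tool [484.81864164 356.38644567  22.01833306] in box -111.0541920545192 90.9725766069702 [-0.74044091 -0.70062962 -0.20935159]
```

Call:
{"op": "jog_arm", "data": {"motion": [{"offset": [-10, -10, 0], "roll": 0, "hand": 0}, {"offset": [-20, -10, 0], "roll": 0, "hand": 0}, {"offset": [-30, -10, 0], "roll": 0, "hand": 0}, {"offset": [-34, -10, 0], "roll": 0, "hand": 0}, {"offset": [-38, -10, 0], "roll": 0, "hand": 0}, {"offset": [-42, -10, 0], "roll": 0, "hand": 0}, {"offset": [-46, -10, 0], "roll": 0, "hand": 0}, {"offset": [-50, -10, 0], "roll": 0, "hand": 0}, {"offset": [-54, -10, 0], "roll": 0, "hand": 0}, {"offset": [-58, -10, 0], "roll": 0, "hand": 0}, {"offset": [-62, -10, 0], "roll": 0, "hand": 0}, {"offset": [-65, -10, 0], "roll": 0, "hand": 0}, {"offset": [-65, -10, 0], "roll": 0, "hand": 0}]}}

```text
clock: 9.37
tool_pos: [0.5487, 0.3382, 0.0228]
orientation: [179.9, -0.0, 172.8]
force: [-2.3, 1.4, 2.1]
opening: 0.0004
```

Call:
{"op": "jog_arm", "data": {"motion": [{"offset": [25, 0, 0], "roll": 0, "hand": 0}, {"offset": [50, 0, 0], "roll": 0, "hand": 0}, {"offset": [50, -40, 0], "roll": 0, "hand": 0}, {"offset": [50, -80, 0], "roll": 0, "hand": 0}, {"offset": [50, -120, 0], "roll": 0, "hand": 0}, {"offset": [50, -150, 0], "roll": 0, "hand": 0}, {"offset": [50, -150, 0], "roll": 0, "hand": 0}, {"offset": [50, -150, 0], "roll": 0, "hand": 0}]}}

```text
clock: 10.03
tool_pos: [0.4802, 0.1935, 0.023]
orientation: [180.0, 0.0, 172.7]
force: [-0.3, 0.5, 0.4]
opening: 0.0001
```

```bash
python3 m.py
python3 - <<'E'
from h import *
s=cams.snapshot("top");im=s["img"][130:300,160:410,::-1]; cv2.imwrite("pics/t4.png",cv2.resize(im,None,fx=3.2,fy=3.2,interpolation=cv2.INTER_CUBIC))
E
```

```text
box [641.02964123 265.70828731] w 258.21945712910633 rel (np.float64(-46.4), np.float64(16.4), np.float32(-0.13))
t 10.0833 tool [480.81018609 194.81385679  23.01760568] in box -149.90882597260844 -90.68427005102087 [ 0.69362835  1.05272031 -0.26657689]
```

View pics/t4.png

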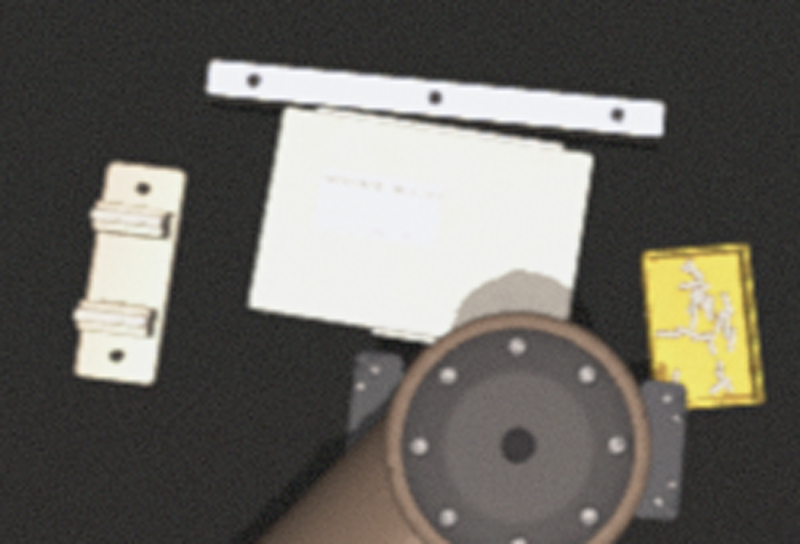

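The far-left corner (285,107) is almost at the strip and now merges with it in the mask, so the last tracker reading is invalid. The far-right corner at (592,153) still stands off, so I'll use picked corners.

```bash
cat > k.py <<'E'
from h import *
import sys
v=np.array(list(map(float,sys.argv[1:5]))).reshape(2,2)/3.2+[160,130]
s=cams.snapshot("top"); f=ray(s,v,.04)*1000; d=f[0]-f[1]; a=np.arctan2(-d[0],d[1]); X=np.array([np.cos(a),np.sin(a)]);Y=np.array([-X[1],X[0]])
c=f.mean(0)-65*X; p=ctrl.get_obs()["tool_pos"]*1000
print(c,np.hypot(*d),rel(c,np.degrees(a)),"tool in box",(p[:2]-c)@X,(p[:2]-c)@Y)
E
python3 k.py 285 107 592 153
```

```text
[610.89214378 250.40920513] 199.89168759656462 (np.float64(-74.4), np.float64(-2.5), np.float64(-3.15)) tool in box -118.17354379568562 -76.83752123076272
```

Call:
{"op": "jog_arm", "data": {"motion": [{"offset": [-12, 0, 0], "roll": 0, "hand": 0}, {"offset": [-24, 0, 0], "roll": 0, "hand": 0}, {"offset": [-36, 0, 0], "roll": 0, "hand": 0}, {"offset": [-40, 0, 0], "roll": 0, "hand": 0}, {"offset": [-44, 0, 0], "roll": 0, "hand": 0}, {"offset": [-48, 0, 0], "roll": 0, "hand": 0}, {"offset": [-51, 0, 0], "roll": 0, "hand": 0}, {"offset": [-54, 0, 0], "roll": 0, "hand": 0}, {"offset": [-56, 0, 0], "roll": 0, "hand": 0}, {"offset": [-56, 0, 0], "roll": 0, "hand": 0}]}}

```text
clock: 11.02
tool_pos: [0.5335, 0.1865, 0.0217]
orientation: [-179.8, -0.3, 172.8]
force: [-7.0, -2.2, 3.5]
opening: 0.0005
```

Call:
{"op": "jog_arm", "data": {"motion": [{"offset": [25, 0, 0], "roll": 0, "hand": 0}, {"offset": [40, 0, 0], "roll": 0, "hand": 0}, {"offset": [40, 40, 0], "roll": 0, "hand": 0}, {"offset": [40, 80, 0], "roll": 0, "hand": 0}, {"offset": [40, 120, 0], "roll": 0, "hand": 0}, {"offset": [40, 155, 0], "roll": 0, "hand": 0}, {"offset": [40, 155, 0], "roll": 0, "hand": 0}, {"offset": [40, 155, 0], "roll": 0, "hand": 0}]}}

```text
clock: 11.68
tool_pos: [0.5154, 0.3489, 0.0219]
orientation: [-180.0, -0.0, 172.9]
force: [0.5, -0.7, -0.1]
opening: 0.0005
```

Run:
```python
from h import *
o=ctrl.get_obs();print(o["clock"],o["tool_pos"])
s=cams.snapshot("top");im=s["img"][130:300,160:410,::-1]; cv2.imwrite("pics/t5.png",cv2.resize(im,None,fx=3.2,fy=3.2,interpolation=cv2.INTER_CUBIC))
```

```text
11.6833 [0.51538538 0.34893325 0.02188287]
```

View pics/t5.png

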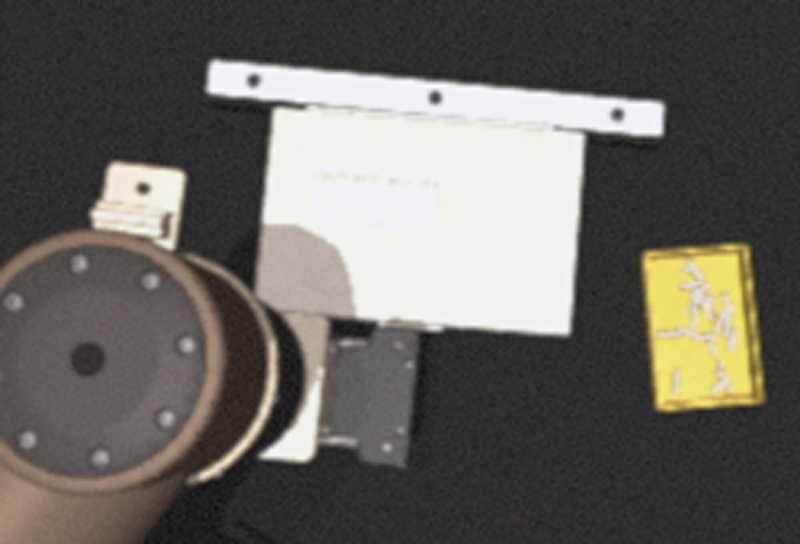

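The right side is now on the strip, with far corners at about (272,107) and (584,131).

```bash
python3 k.py 272 107 584 131
```

```text
[617.58642166 252.2032895 ] 201.5666374284637 (np.float64(-68.0), np.float64(0.1), np.float64(1.03)) tool in box -112.16936786880544 82.75951439475908
```

Call:
{"op": "jog_arm", "data": {"motion": [{"offset": [-12, -4, 0], "roll": 0, "hand": 0}, {"offset": [-24, -4, 0], "roll": 0, "hand": 0}, {"offset": [-32, -4, 0], "roll": 0, "hand": 0}, {"offset": [-35, -4, 0], "roll": 0, "hand": 0}, {"offset": [-37, -4, 0], "roll": 0, "hand": 0}, {"offset": [-39, -4, 0], "roll": 0, "hand": 0}, {"offset": [-41, -4, 0], "roll": 0, "hand": 0}, {"offset": [-41, -4, 0], "roll": 0, "hand": 0}]}}

```text
clock: 12.45
tool_pos: [0.553, 0.338, 0.0228]
orientation: [-180.0, -0.2, 172.8]
force: [-14.8, 4.7, 10.0]
opening: -0.0
```

Call:
{"op": "jog_arm", "data": {"motion": [{"offset": [25, 0, 0], "roll": 0, "hand": 0}, {"offset": [50, 0, 0], "roll": 0, "hand": 0}, {"offset": [50, 0, 0], "roll": 0, "hand": 0}, {"offset": [70, 0, -40], "roll": 0, "hand": 0}, {"offset": [100, 0, -80], "roll": 0, "hand": 0}, {"offset": [120, 0, -120], "roll": 0, "hand": 0}, {"offset": [130, 0, -150], "roll": 0, "hand": 0}, {"offset": [130, 0, -150], "roll": 0, "hand": 0}, {"offset": [130, 0, -150], "roll": 0, "hand": 0}]}}

```text
clock: 13.2
tool_pos: [0.4271, 0.3556, 0.1764]
orientation: [179.6, 0.2, 172.9]
force: [1.2, 0.7, -0.1]
opening: 0.0002
```

Run:
```python
from h import *
o=ctrl.get_obs();print(o["clock"],o["tool_pos"])
s=cams.snapshot("top");im=s["img"][130:300,160:410,::-1]; a=cv2.resize(im,None,fx=3.2,fy=3.2,interpolation=cv2.INTER_CUBIC)
cv2.imwrite("pics/t6.png",a)
s=cams.snapshot("side"); cv2.imwrite("pics/s6.png",cv2.resize(s["img"][170:310,210:420,::-1],None,fx=3.5,fy=3.5,interpolation=cv2.INTER_CUBIC))
```

```text
13.2 [0.42708802 0.35564819 0.17644163]
```

View pics/t6.png

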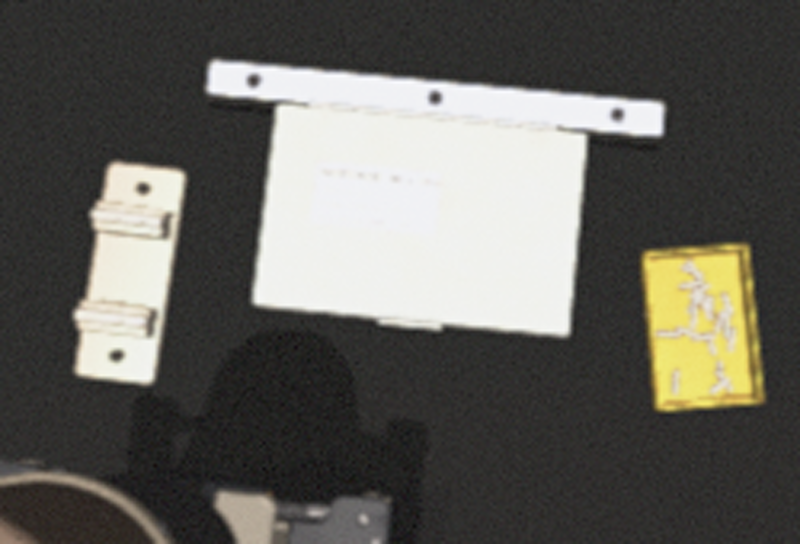

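View pics/s6.png

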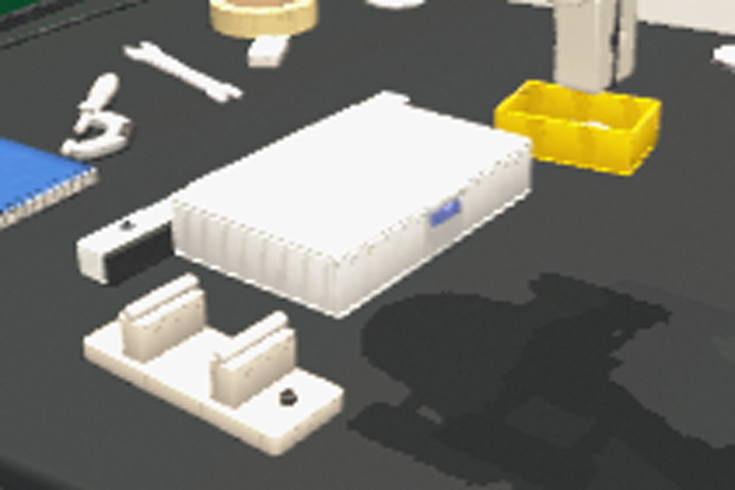

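Both views show the box flat with its far side against the rubber. The far corners are (276,104) and (588,133), the near corners (254,304) and (569,335), and both bystanders are in place. One last number check, then I'll hand in.

```bash
python3 k.py 276 104 588 133
python3 - <<'E'
from h import *
s=cams.snapshot("top"); w=ray(s,np.array([[276,104],[588,133],[569,335],[254,304]])/3.2+[160,130],.04)*1000
d=w[3]-w[2]; print("4 corners",rel(w.mean(0),np.degrees(np.arctan2(-d[0],d[1]))))
for n,roi,z,y in(("bin",(350,200,405,265),.032,1),("sup",(178,175,222,255),.01,0)): print(n,rect(s,roi,z,yellow=y)[0])
o=ctrl.get_obs(); print(o["clock"],o["tool_pos"],o["force"],np.abs(o["qvel"]).max())
c,yaw=w.mean(0),0
if rel(w.mean(0),0)[0]>-72: print(order.close_job())
E
```

```text
[617.96496794 250.69309245] 201.88307219840408 (np.float64(-67.4), np.float64(-1.3), np.float64(0.11)) tool in box -202.66842138902547 78.5449508222419
4 corners (np.float64(-67.3), np.float64(-1.5), np.float64(-0.13))
bin [544.98736572  74.9115448 ]
sup [593.51293945 446.41290283]
13.4 [0.42649431 0.35339119 0.17139013] [ 0.32266534  0.52576515 -0.26114739] 0.6012269157701579
the job is handed in; nothing more can be done
None
```

The box is home against the stop strip, and I handed the job in at about 13.4 s of the 48 s allowed. It took six alternating end pushes (right, left, right, left, right, left), all about 75–90 mm from the box's centre line. Between pushes, the swing I measured stayed within about 6° of square.

**Final box position** (strip frame, from the top camera):

| | Measured | Limit |
|---|---|---|
| x | −67 mm | above −76 mm |
| y | −1.5 mm | within ±50 mm |
| angle | about 0.1° | about 5° |

- **Gap to the strip:** the 2 mm between −67 and the ideal −65 mm is within the camera calibration. The last push met a firm stop at about 15 N.
- **Bystanders:** the screw bin and bend support each measure within 0.1 mm of where they started.
- **Box and tool:** the side view shows the box flat. The tool was clear and above the bench when I handed in.

**One check disagreed:** after the fourth push, my automatic tracker gave a false reading because the box had merged with the strip in the mask. From then on I measured from corners picked in the pictures instead.

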